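# Scan the roll tag and rock the stuck bushing out of its core

## Robot

A 7-joint arm with a two-finger parallel gripper is mounted at the origin on the work surface. World frame = base frame: x ahead of the robot, y to its left, z up, the work surface at z = 0. Lengths are in mm, angles in rad, forces in N, time in s.
With the tool pointing down it reaches from about 400 to 875 mm from the base axis. Payload 19.3 kg.
Tool frame: the origin (TCP) lies at the very end of the fingers, on their centre line; the grasp point (between the pads) lies 19 mm behind it (grip_point_offset is the z of the grasp point in the tool frame, in mm); z points along the fingers, y is the line along which they close (so a half turn about z gives the same grasp; the last joint's range is limited). The gripper opens to 85 mm and grips with 20 to 120 N. Pads are 22 mm wide; open, the fingers measure 114 mm over their backs; the gripper's body (76 mm by 85 mm) begins 54 mm behind the grasp point. The pads swing forward as they close: fully open they stand 13 mm farther back than shut.
Start: joints at [1.236, 0.521, -0.036, 1.599, 0.021, 1.021, -0.113], TCP at [163.544, -603.214, 210.991] pointing down, gripper open.
Joint ranges: [-2.91, 2.91], [-0.3, 2.13], [-1.5, 1.42], [0.17, 2.43], [-1.26, 4.41], [0.16, 1.93], [-2.52, 2.52]. Speed limits (rad/s): [1.89, 1.89, 2.39, 2.39, 3.01, 3.01, 3.01].

## Interface

Orientations are given as a 3x3 rotation matrix whose columns are the frame's x, y, z axes.
In Python, from workcell import movep, movel, goto_joints, open_gripper, clamp, wait, inverse_kinematics, read_state, camera, PlanningError, finish_job, grip_point_offset gives the robot as it stands. Calls block until the motion is done:
- movep(position, orientation): joint-space move of the TCP to a pose.
- movel(position, frame=None, max_speed=150, guard=None): straight line of the TCP; frame=None keeps the orientation; max_speed is the mean speed in mm/s. With guard (N) it stops when the force on the tool has changed by that much, and returns True; else False.
- goto_joints(angles): joint-space move.
- open_gripper() and clamp(): open the fingers fully, or close them until they stop; the grip force is fixed at half the most.
- wait(seconds).
- inverse_kinematics(position, orientation): joint angles nearest the present ones, or None.
- read_state(): the state.
- camera(name): name is "scene" or "side" or "wrist"; returns a dict with "image" (480x640x3 uint8, blue, green, red), "range_z" (480x640 float32, mm along the optical axis (not along the pixel's ray), 0 where there is no reading), "fx", "fy", "cx", "cy" (pixels), "cam_to_world" (4x4, takes a point from camera to world coordinates). Camera axes: x right, y up, looking along -z (the intrinsics and any distortion apply to the point x, -y, -z); pixel columns grow to the right and rows downward; lengths in mm; the calibration is good to about 2 mm. A picture is of the moment at which its call begins.
A pose or a line that the arm cannot do raises PlanningError and nothing moves.
- finish_job(): hands the job in; it is judged then, once.
The state is a dict: "time": time; "qpos": joint angles; "qvel": joint speeds; "joint_efforts": joint torques, N m; "eef_pos": TCP position; "tool_rot": TCP orientation; "ft_force": force on the tool from outside, world axes, zero at the start; "torque": the same for the moment, N m; "finger_gap": finger opening in mm; "gripper_force": force on a finger pad.
Only numpy, scipy, OpenCV 4.12 (cv2) and the standard library are available. Lean on these libraries where they do the work, as an engineer would, in place of code of your own. Each camera call takes 0.05 s, during which the arm holds its last target. There are 200 camera calls.

## Task

Pick up the hand scanner, hold it steady for a second with its window aimed at the middle of the barcode tag on the stand from about 8 cm away, and lay it back flat on the bench, clear of the stand. Then take hold of the metal bushing stuck in the cardboard core and rock it side to side, towards the tag and away from it, a good five degrees or more each way, several times, until it works free; do not simply pull, which lifts the whole stand: the stand must stay flat on the bench and in its place. Finish while holding the bushing upright and still in the gripper, just clear above the core's mouth, about two centimetres, touching nothing else; leave the other things on the bench alone.

Things in the scene. Friction and masses are not known exactly. Their poses are not given: they have to be found in the camera images.
- stand: loose weighted stand, 1.7 kg (17 N): dark steel plate 150 x 240 mm (its x, y), 6 mm thick, free to slide or lift. A cardboard core (tube 90 mm across, 90 mm high, 7 mm wall) stands upright on it, axis at y = -35 mm; the paper tag lies on the plate at y = +80 mm. Origin: centre of the plate's underside; z up
- bushing: loose aluminium core bushing, 160 g, stuck in the core, axes parallel to the stand's. From the foot up: spigot 30 x 44 mm (x, y), 34 mm deep; flange 56 x 68 x 6 mm, its underside on the core's mouth; grip block 24 x 36 mm (x, y), 40 mm high (top 46 mm above the mouth). Origin: centre of the spigot's foot. It is free once the foot has risen about 18 mm
- bushing_grip (a point): point on the bushing's axis in its grip block, 62 mm above the foot, 18 mm below the top; axes as the bushing. Gripped across y and tilted about x by 0.12 to 0.15 rad each way (about 0.6 N m), turning each time about the low side, the bushing climbs a few mm per tilt; it can tilt to about 0.2 rad
- core_mouth (a point): centre of the core's mouth (top rim), 96 mm above the stand's underside; axes as the stand: y points to the tag. Opening 36 x 56 mm (x, y). Inside, 16 mm below the mouth, two spring noses press on the spigot's y faces, 22 mm either side of the axis; each holds by friction with about 13 N, so a straight pull needs 26 N and lifts the stand
- tag (a point): centre of the barcode tag, white paper with dark bars, 40 x 56 mm, lying face up on the stand's plate, 6.5 mm above the bench
- scanner: loose hand scanner lying flat on the bench, 170 g: grey handle bar 130 mm long (x from -85 to +45 mm), 34 mm wide, 34 mm high, with a black head at the +x end (48 mm wide, top 53 mm high, reaching x = +83 mm). Origin: on the underside near the balance point; x towards the head, z up
- scanner_window (a point): centre of the scanner's window, in the head at x = 70.6 mm, z = 19.4 mm of the scanner. This point's z axis is the reading line, 45 degrees forward (+x) and down (-z) when the scanner is level; it reads what lies 50 to 120 mm out along that line
- spare_core: a short piece of empty cardboard tube standing on end, 80 mm across and 75 mm high, with nothing in it; origin centre of its underside; not part of the job
- tape_roll: roll of amber packing tape lying flat, 104 mm across, 48 mm high; origin centre of its underside; not part of the job
- glue_jar: white screw-top jar, 64 mm across, 100 mm high; origin centre of its underside; not part of the job
- stapler: black stapler, 130 mm along its x, 34 mm wide, 44 mm high; origin centre of its underside; not part of the job
- tape_gun: red hand tape dispenser with an amber roll, 160 mm along its x, 60 mm wide, 100 mm high; origin centre of its underside; not part of the job
- pen_tray: low grey open tray holding pens, 70 x 160 x 22 mm (x, y, z); origin centre of its underside; not part of the job
Mind the look-alikes: they are no part of the job. Leave any pink or purple look-alike of the scanner alone.

How it is judged:
By the outcome, as a careful person would: the job done as asked, in the order asked, and still so for the second after the job is handed in, while the arm keeps its last pose, push and grip.
It also fails if it takes over 58 s, if anything falls off the work surface, if the arm or the gripper's body presses on something with over 40 N, if the wrist force passes 120 N, or if a joint passes its speed limit or range.

## Working session

There is one attempt and no reset: what is moved stays moved. The work goes in short steps, each a Python script; the robot and the scene stay as the last script left them, time stands still between calls to the robot, and variables do not carry over. Pictures are saved under pics/ and viewed, at most 10 in all, crops included, and the job is handed in when it is done.

```bash
ls; mkdir -p pics; python3 - <<'E'
from workcell import *
import cv2, numpy as np
for n in ("scene","side","wrist"):
    c=camera(n); cv2.imwrite(f"pics/{n}0.png",c["image"]); np.savez(f"{n}0.npz",**c)
    print(n,c["fx"],c["cx"],c["cy"],np.round(c["cam_to_world"],3).tolist(),[k for k in c])
s=read_state();print(s,grip_point_offset)
E
```

```text
pics
scene 492.33918623207745 313.49834089026643 246.10982837969743 [[-0.882, -0.35, 0.316, 872.435], [0.471, -0.65, 0.596, 667.15], [-0.003, 0.674, 0.739, 921.973], [0.0, 0.0, 0.0, 1.0]] ['image', 'range_z', 'fx', 'fy', 'cx', 'cy', 'cam_to_world']
side 467.06027444217517 314.6917777594036 233.26543925976733 [[-0.951, 0.216, -0.223, 193.583], [-0.31, -0.704, 0.639, 848.847], [-0.019, 0.677, 0.736, 1067.938], [0.0, 0.0, 0.0, 1.0]] ['image', 'range_z', 'fx', 'fy', 'cx', 'cy', 'cam_to_world']
wrist 364.3516193126092 313.12937454411195 236.78779443519406 [[0.261, 0.912, 0.316, 244.845], [-0.965, 0.247, 0.085, -580.253], [-0.001, -0.328, 0.945, 372.829], [0.0, 0.0, 0.0, 1.0]] ['image', 'range_z', 'fx', 'fy', 'cx', 'cy', 'cam_to_world']
{'time': 0.15, 'qpos': array([ 1.23581545,  0.52185331, -0.03632524,  1.59984805,  0.02118949,
        1.02109491, -0.11278587]), 'qvel': array([ 1.40932445e-03, -1.76927784e-03,  1.58205695e-05, -1.46027266e-03,
        6.18593790e-04,  5.86838482e-04,  2.26949803e-03]), 'joint_efforts': array([ 2.57344422e-03, -9.27390218e+01,  1.98045038e+00, -3.70051467e+01,
        1.77987810e-02,  6.32766503e-03, -6.54398741e-05]), 'eef_pos': array([ 163.46792989, -602.98039662,  210.58318933]), 'tool_rot': array([[ 9.65151460e-01,  2.61691788e-01, -2.58512174e-04],
       [ 2.61691912e-01, -9.65151148e-01,  7.77320714e-04],
       [-4.60848736e-05, -8.17882767e-04, -9.99999664e-01]]), 'ft_force': array([ 0.37243335, -0.54687019,  0.5791607 ]), 'torque': array([-0.01482149, -0.01102145, -0.0164909 ]), 'gripper_force': 0.0, 'finger_gap': 85.55562629847957} -18.700000000000003
```

View pics/scene0.png

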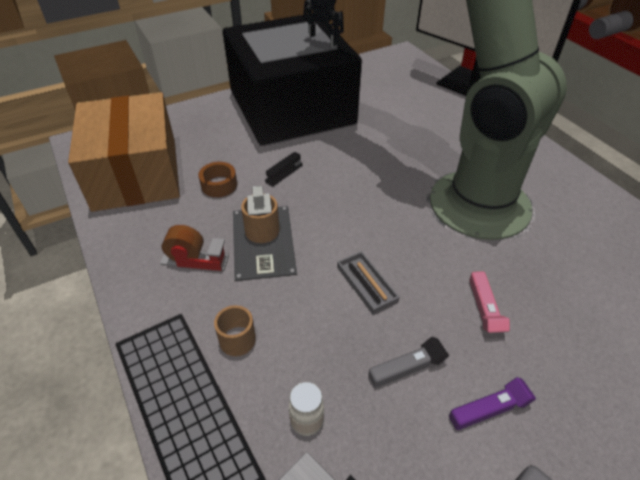

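View pics/side0.png

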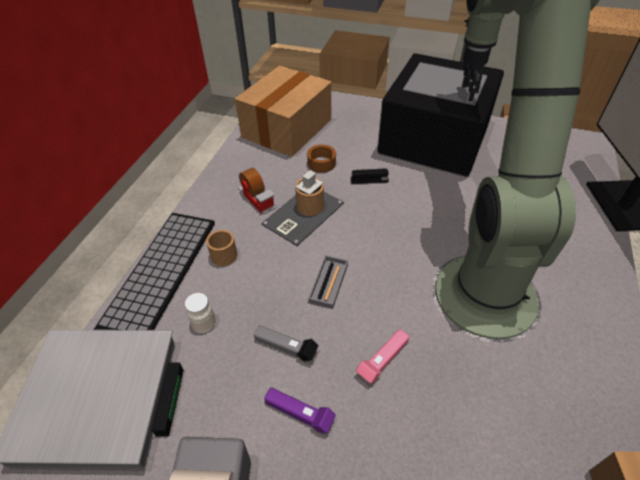

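Scene view: the candidates for the scanner are the grey bar with a black head (410,362), the pink one (490,303) and the purple one (492,403); by description I choose the grey one (side view 286,343). The candidates for the core are the one on the dark plate with a bright bushing (262,215), the empty spare core (235,330) and the tape roll (217,180). The stand's core is the first, and the tag is at (265,264).

```bash
cat > h.py <<'E'
import numpy as np, cv2
def load(n): return dict(np.load(n+".npz"))
def ray(c,u,v):
    d=np.array([(u-c["cx"])/c["fx"],-(v-c["cy"])/c["fy"],-1.0]); M=c["cam_to_world"]
    return M[:3,3],M[:3,:3]@d
def onplane(c,u,v,z):
    o,d=ray(c,u,v); return o+d*(z-o[2])/d[2]
def tri(c1,p1,c2,p2):
    (a,d),(b,e)=ray(c1,*p1),ray(c2,*p2)
    t=np.linalg.lstsq(np.c_[d,-e],b-a,rcond=None)[0]
    p,q=a+d*t[0],b+e*t[1]; return (p+q)/2,np.linalg.norm(p-q)
def proj(c,P):
    M=c["cam_to_world"]; q=(np.asarray(P)-M[:3,3])@M[:3,:3]
    return np.array([c["cx"]+c["fx"]*q[0]/-q[2],c["cy"]-c["fy"]*q[1]/-q[2]])
def cloud(c):
    v,u=np.mgrid[:480,:640]; r=c["range_z"]
    P=np.stack([(u-c["cx"])/c["fx"]*r,-(v-c["cy"])/c["fy"]*r,-r],-1)
    M=c["cam_to_world"]; P=P@M[:3,:3].T+M[:3,3]; P[r==0]=np.nan; return P
E
python3 - <<'E'
from h import *
S,D=load("scene0"),load("side0")
for n,pts in (("scene",[(410,362),(437,351),(265,264),(259,205),(235,245),(293,275),(237,276),(290,209)]),("side",[(286,343),(308,349),(287,227),(311,182)])):
    c=load(n+"0");P=cloud(c)
    for p in pts: print(n,p,np.round(P[p[1],p[0]],1),c["image"][p[1],p[0]])
a=cv2.resize(S["image"][330:400,355:460],None,fx=4,fy=4,interpolation=2)
b=cv2.resize(S["image"][180:285,215:310],None,fx=4,fy=4,interpolation=2)
d=cv2.resize(D["image"][165:250,255:350],None,fx=4,fy=4,interpolation=2)
o=np.zeros((700,800,3),np.uint8);o[:280,:420]=a;o[280:700,:380]=b;o[0:340,420:800]=d
cv2.imwrite("pics/crop1.png",cv2.resize(o,None,fx=.85,fy=.85,interpolation=3))
E
```

```text
scene (410, 362) [470.5 320.8  34.1] [117 113 115]
scene (437, 351) [413.8 331.2  46.7] [38 36 38]
scene (265, 264) [611.6 -78.7   2. ] [104 111 110]
scene (259, 205) [ 578.2 -167.9  111. ] [88 90 90]
scene (235, 245) [ 653.8 -168.     6.9] [75 75 74]
scene (293, 275) [566.5 -15.6   1.6] [94 93 98]
scene (237, 276) [687.3 -72.2   6.8] [114 112 114]
scene (290, 209) [ 469.1 -229.6   -2.2] [119 118 124]
side (286, 343) [460.5 323.4  36. ] [130 129 136]
side (308, 349) [401.2 327.9  46.4] [21 21 21]
side (287, 227) [607.1 -73.3   6.8] [109 120 123]
side (311, 182) [ 559.6 -177.6  117.6] [85 89 91]
```

View pics/crop1.png

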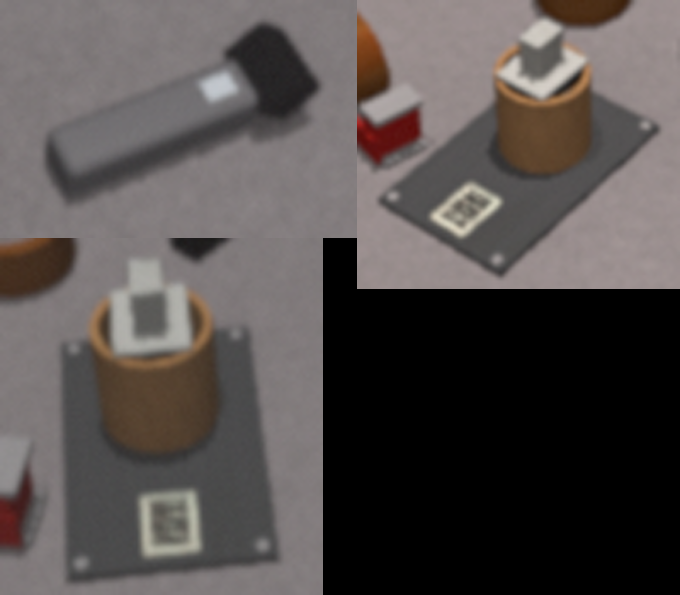

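The close crop shows the grey scanner with its black head and white label. The stand has the bright flange and grip block on the core, with the tag below it. Next I measure both from the two fixed views.

```bash
cat > m.py <<'E'
from h import *
S,D=load("scene0"),load("side0")
def blob(mask,seed):
    n,l,st,ce=cv2.connectedComponentsWithStats(mask.astype(np.uint8)); k=l[seed[1],seed[0]]; 
    return l==k if k else None
for n,c,seed,sp,tg in (("scene",S,(410,362),(235,245),(265,264)),("side",D,(286,343),(275,222),(287,227))):
    P=cloud(c); X,Y,Z=P[...,0],P[...,1],P[...,2]
    near=(np.hypot(X-455,Y-323)<130)
    m=near&(Z>26)
    m=blob(m,seed); p=P[m][:,:2].astype(np.float32)
    print(n,"scanner rect",cv2.minAreaRect(p), "n",m.sum())
    dark=c["image"].max(-1)<60
    hd=P[m&dark][:,:2]; bar=P[m&~dark]; print(" head mean",hd.mean(0)," bar mean",bar.mean(0),np.median(bar[:,2]), "headz",np.nanpercentile(P[m&dark][:,2],[50,95]))
    # stand: tag by brightness
    im=c["image"].astype(int); 
    roi=np.hypot(X-609,Y+76)<60
    hsv=cv2.cvtColor(c["image"],cv2.COLOR_BGR2HSV); 
    t=roi&(im.min(-1)>140); pix=np.argwhere(t)[:,::-1].astype(np.float32)
    r=cv2.minAreaRect(pix); print(" tag px",r, onplane(c,*r[0],6.5)); 
    box=[onplane(c,*q,6.5)[:2] for q in cv2.boxPoints(r)]; print(np.round(box,1).tolist())
    # bushing: block top
    top=(np.hypot(X-565,Y+180)<60)&(Z>135); print(" top",top.sum(),np.nanmean(P[top],0),np.nanmedian(P[top][:,2]), cv2.minAreaRect(P[top][:,:2].astype(np.float32)))
    fl=(np.hypot(X-565,Y+180)<70)&(Z>85)&(Z<112); print(" rim",fl.sum(),cv2.minEnclosingCircle(P[fl][:,:2].astype(np.float32)))
E
python3 m.py
```

```text
scene scanner rect ((471.2498779296875, 314.58929443359375), (48.00285720825195, 166.50453186035156), 82.49435424804688) n 1433
 head mean [414.05809672 325.91019673]  bar mean [488.15108186 315.95962439  32.98708508] 32.99082341248737 headz [42.0110272  50.68078748]
 tag px ((264.4414367675781, 263.79656982421875), (16.60909652709961, 16.02777862548828), 85.2363510131836) [613.8141813  -76.35276508   6.5       ]
[[622.6, -109.1], [585.9, -94.3], [605.3, -44.5], [640.8, -58.9]]
 top 114 [ 574.05381855 -180.4794242   140.54571388] 140.64813865455807 ((574.4588623046875, -182.0364227294922), (37.912288665771484, 24.08979606628418), 66.52828216552734)
 rim 636 ((574.6536865234375, -182.55104064941406), 46.40297317504883)
side scanner rect ((466.81488037109375, 319.66461181640625), (48.871559143066406, 165.4218292236328), 86.60627746582031) n 925
 head mean [403.0479183  327.86251978]  bar mean [482.50601142 316.71791651  32.71319309] 32.820095084852255 headz [41.53666184 50.17323126]
 tag px ((283.87921142578125, 230.39208984375), (15.930790901184082, 28.390628814697266), 57.7243537902832) [611.42853095 -57.02545621   6.5       ]
[[658.6, -38.8], [609.8, -123.0], [564.2, -75.3], [613.0, 5.4]]
 top 74 [ 568.36088841 -180.43528278  140.70775253] 140.8790553186895 ((568.73291015625, -182.05709838867188), (40.205543518066406, 26.145305633544922), 65.68608093261719)
 rim 393 ((568.1871948242188, -182.27146911621094), 47.0574951171875)
```

```bash
python3 - <<'E'
from h import *
S=load("scene0");P=cloud(S)
m=((P[...,2]>14)&(P[...,0]>250)&(P[...,0]<900)&(abs(P[...,1])<520)).astype(np.uint8)
n,l,st,ce=cv2.connectedComponentsWithStats(m)
for k in range(1,n):
    if st[k,4]>60:
        q=P[l==k]; print(np.round(ce[k]),st[k,4],"xy",np.round(np.nanmin(q,0)),np.round(np.nanmax(q,0)))
from workcell import *
def Rz(a,flip=1):  # tool down, tool x at angle a
    x=np.array([np.cos(a),np.sin(a),0]);z=np.array([0,0,-1.]);return np.c_[x,np.cross(z,x),z]
for deg in (-22,158,68,0,-112,112):
    print(deg,[None if (q:=inverse_kinematics([X,Y,240],Rz(np.radians(deg)))) is None else np.round(q,2).tolist() for X,Y in ((590,-180),(600,-90),(460,322))])
print(read_state()["time"])
E
```

```text
[288. 104.] 3487 xy [ 250. -520.   14.] [ 430. -493.  232.]
[136. 166.] 5206 xy [ 693. -520.   14.] [ 900. -410.  174.]
[283. 165.] 421 xy [ 360. -399.   14.] [ 482. -335.   48.]
[217. 178.] 889 xy [ 555. -465.   14.] [ 658. -353.   52.]
[260. 215.] 1572 xy [ 528. -226.   14.] [ 619. -136.  144.]
[191. 247.] 1813 xy [ 682. -226.   14.] [ 824. -105.  102.]
[368. 281.] 492 xy [389.   9.  14.] [464. 174.  27.]
[364. 282.] 185 xy [428.  26.  14.] [442. 157.  22.]
[234. 329.] 1377 xy [714.  48.  14.] [793. 129.  78.]
[492. 323.] 368 xy [250. 285.  14.] [285. 356.  54.]
[206. 406.] 6578 xy [818. -25.  14.] [900. 380.  26.]
[409. 362.] 1619 xy [388. 293.  14.] [554. 347.  53.]
[493. 404.] 1885 xy [298. 437.  14.] [467. 499.  53.]
[306. 408.] 1481 xy [674. 287.  14.] [735. 348. 105.]
[306. 470.] 792 xy [721. 387.  56.] [799. 448.  68.]
-22 [[0.25, 0.48, -0.08, 1.59, 0.04, 1.07, -1.79], [0.17, 0.47, -0.17, 1.61, 0.09, 1.07, -1.98], [-1.14, 0.45, 0.59, 1.76, -0.29, 1.02, -2.4]]
158 [[0.67, 0.56, -0.72, 1.56, 0.39, 1.16, 1.06], [0.57, 0.56, -0.78, 1.59, 0.42, 1.17, 0.88], [0.03, 0.6, -1.11, 1.7, 0.57, 1.21, -0.04]]
68 [[0.5, 0.51, -0.44, 1.57, 0.23, 1.11, -0.38], [0.43, 0.51, -0.56, 1.6, 0.3, 1.12, -0.58], [-0.16, 0.48, -0.78, 1.71, 0.37, 1.11, -1.44]]
0 [[0.33, 0.49, -0.19, 1.58, 0.1, 1.08, -1.46], [0.23, 0.47, -0.26, 1.61, 0.14, 1.08, -1.64], [-0.84, 0.39, 0.17, 1.74, -0.08, 1.01, -2.21]]
-112 [[-0.5, 0.94, 1.39, 1.63, -0.94, 1.39, -2.52], [0.8, 0.77, -1.27, 1.58, 0.75, 1.36, 2.2], [0.1, 0.69, -1.27, 1.7, 0.68, 1.28, 1.44]]
112 [[0.62, 0.54, -0.63, 1.57, 0.34, 1.14, 0.3], [0.52, 0.54, -0.7, 1.59, 0.37, 1.15, 0.12], [-0.07, 0.53, -0.93, 1.7, 0.46, 1.14, -0.74]]
0.15
```

```bash
cat >> h.py <<'E'
def Rz(deg):  # tool down, tool x at angle deg
    a=np.radians(deg);x=np.array([np.cos(a),np.sin(a),0]);z=np.array([0,0,-1.]);return np.c_[x,np.cross(z,x),z]
E
python3 - <<'E'
from h import *
from workcell import *
for n,p,a in (("w1",(585,-150,250),112),("w2",(620,-70,250),112),("w3",(500,322,200),173),("w4",(440,330,200),173)):
    movep(p,Rz(a)); wait(.1); c=camera("wrist"); np.savez(n+".npz",**c); print(n,read_state()["time"])
ims=[cv2.resize(load(n)["image"],(400,300)) for n in ("w1","w2","w3","w4")]
cv2.imwrite("pics/w.png",np.vstack([np.hstack(ims[:2]),np.hstack(ims[2:])]))
E
```

```text
w1 2.5167
w2 3.1083
w3 4.7833
w4 5.2833
```

View pics/w.png

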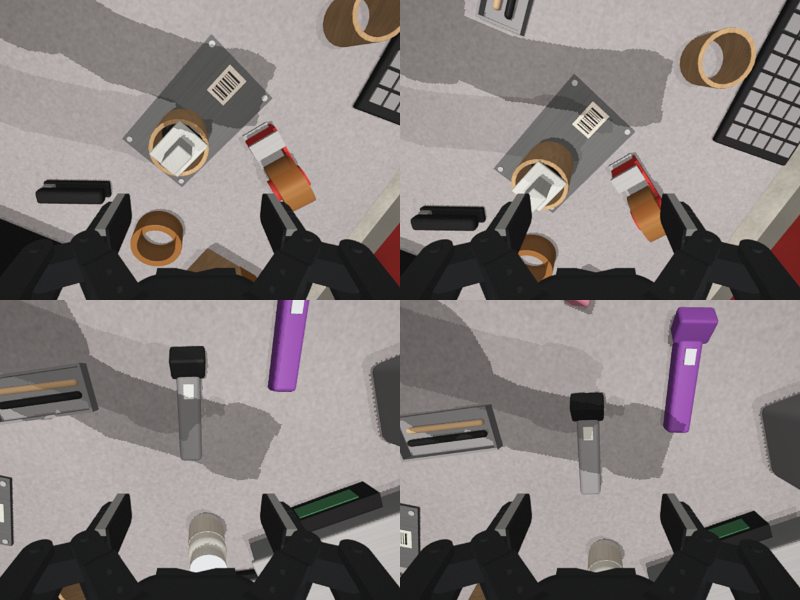

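The wrist views (half-size tiles) show the tag at (227,84) and (191,119), the core with the bushing at (180,147) and (140,183), the scanner at (187,405), and the same scanner in the lower right tile at (188,442), head up. Next I measure from these.

```bash
python3 - <<'E'
from h import *
def tagc(c,g):
    roi=c["image"][g[1]-45:g[1]+45,g[0]-45:g[0]+45]
    hsv=cv2.cvtColor(roi,cv2.COLOR_BGR2GRAY); t,m=cv2.threshold(hsv,0,255,cv2.THRESH_OTSU)
    m=cv2.morphologyEx(m,cv2.MORPH_CLOSE,np.ones((9,9)))
    n,l,st,ce=cv2.connectedComponentsWithStats(m); k=l[45,45] or 1
    r=cv2.minAreaRect(np.argwhere(l==k)[:,::-1].astype(np.float32))
    off=np.array(g)-45; return np.array(r[0])+off, cv2.boxPoints(r)+off, r
W=[load(f"w{i}") for i in (1,2,3,4)]
tp=[tagc(W[0],(363,135)),tagc(W[1],(305,190))]
for c,t in zip(W,tp):
    b=[onplane(c,*q,6.5)[:2] for q in t[1]]; print("tag",t[2],onplane(c,*t[0],6.5),"sides",[round(np.linalg.norm(b[i]-b[i-1]),1) for i in range(4)],[round(np.degrees(np.arctan2(*(b[i]-b[i-1])[::-1])),1) for i in range(4)])
print("tag tri",tri(W[0],tp[0][0],W[1],tp[1][0]))
for i,c in enumerate(W[:2]):
    P=cloud(c);X,Y,Z=P[...,0],P[...,1],P[...,2]; nr=np.hypot(X-571,Y+181)<60
    top=nr&(Z>136); r=cv2.minAreaRect(P[top][:,:2].astype(np.float32)); print("top",r,np.median(Z[top]), np.argwhere(top).mean(0)[::-1])
    fl=nr&(Z>98)&(Z<108)&(c["image"].min(-1)>120); print("flange",cv2.minAreaRect(P[fl][:,:2].astype(np.float32)),np.median(Z[fl]))
    rim=nr&(Z>90)&(Z<99); print("rim",cv2.minEnclosingCircle(P[rim][:,:2].astype(np.float32)),np.median(Z[rim]))
    c["tp"]=np.argwhere(top).mean(0)[::-1]
    pl=(np.hypot(X-590,Y+140)<160)&(Z>3.5)&(Z<9)&(c["image"].max(-1)<125)
    n,l,st,ce=cv2.connectedComponentsWithStats(cv2.morphologyEx(pl.astype(np.uint8),cv2.MORPH_OPEN,np.ones((3,3)))); k=1+np.argmax(st[1:,4])
    print("plate",cv2.minAreaRect(P[l==k][:,:2].astype(np.float32)))
print("top tri",tri(W[0],W[0]["tp"],W[1],W[1]["tp"]))
for c in W[2:]:
    P=cloud(c);X,Y,Z=P[...,0],P[...,1],P[...,2]; nr=np.hypot(X-465,Y-320)<130
    m=nr&(Z>26); r=cv2.minAreaRect(P[m][:,:2].astype(np.float32)); print("scanner",r)
    hd=m&(Z>44); hr=cv2.minAreaRect(P[hd][:,:2].astype(np.float32)); print(" head",hr,np.percentile(Z[hd],90))
    br=nr&(Z>29)&(Z<38)&(c["image"].max(-1)>65); rr=cv2.minAreaRect(P[br][:,:2].astype(np.float32)); print(" bar",rr,np.median(Z[br]),np.argwhere(br).mean(0)[::-1])
    lab=nr&(Z>25)&(c["image"].min(-1)>170); lp=np.argwhere(lab).mean(0)[::-1]; c["lp"]=lp; print(" label",lab.sum(),lp,onplane(c,*lp,34))
print("label tri",tri(W[2],W[2]["lp"],W[3],W[3]["lp"]))
E
```

```text
tag ((44.075138092041016, 45.730812072753906), (38.206321716308594, 55.53396987915039), 43.66777801513672) [611.32605716 -76.14141907   6.5       ] sides [np.float64(42.0), np.float64(56.8), np.float64(40.6), np.float64(58.0)] [np.float64(159.4), np.float64(67.8), np.float64(-18.8), np.float64(-110.8)]
tag ((44.373714447021484, 47.21639633178711), (35.95427322387695, 49.97724914550781), 42.79739761352539) [611.33499297 -76.77510112   6.5       ] sides [np.float64(41.5), np.float64(56.6), np.float64(40.1), np.float64(57.9)] [np.float64(157.5), np.float64(68.6), np.float64(-20.7), np.float64(-110.0)]
tag tri (array([611.06379782, -76.16371868,   9.1553222 ]), np.float64(0.25826387229199477))
top ((555.2225952148438, -154.84884643554688), (80.87310791015625, 72.45496368408203), 70.4972152709961) 344.6758911148055 [183.61834651 422.36773037]
flange ((570.6638793945312, -183.7520751953125), (67.3579330444336, 55.65491485595703), 69.17741394042969) 101.34330779601419
rim ((570.805419921875, -183.904541015625), 45.043113708496094) 95.08616292001648
plate ((583.4661865234375, -151.3222351074
[... 944 characters left out ...]
.8617172241211) 33.100315030835816 [315.89883119 180.84326499]
 label 392 [310.63010204 175.53061224] [471.52346842 322.76930262  34.        ]
scanner ((446.6448059082031, 341.7803955078125), (146.02651977539062, 194.37477111816406), 35.10147476196289)
 head ((425.3985290527344, 332.06024169921875), (149.25511169433594, 56.02278137207031), 82.73033142089844) 305.7800731379921
 bar ((470.30352783203125, 372.4111328125), (153.13343811035156, 164.75621032714844), 87.29178619384766) 33.102836702728894 [314.2892619  243.91952173]
 label 59 [320.54237288 228.30508475] [462.1988003 334.5259212  34.       ]
label tri (array([480.21697852, 327.36052679, -20.53884007]), np.float64(12.307458631945229))
```

Stand: yaw −20.8°, core (571,−183.7), tag (611.4,−76.3). The sizes and the 115 mm spacing agree. The scanner mask picked up the gripper and the purple look-alike, so I redo it with only the scanner's own component.

```bash
python3 - <<'E'
from h import *
A=[]
for n in ("w3","w4"):
    c=load(n);P=cloud(c);X,Y,Z=P[...,0],P[...,1],P[...,2]; nr=(np.hypot(X-465,Y-320)<130)&(Y<385)&(Z<60)
    m=(nr&(Z>22)).astype(np.uint8); k,l,st,ce=cv2.connectedComponentsWithStats(m); j=1+np.argmax(st[1:,4]); m=l==j
    print(n,"whole",cv2.minAreaRect(P[m][:,:2].astype(np.float32)))
    hd=m&(Z>46); print(" head",cv2.minAreaRect(P[hd][:,:2].astype(np.float32)),np.percentile(Z[hd],90))
    br=m&(Z>29)&(Z<37)&(c["image"].max(-1)>60); print(" bar",cv2.minAreaRect(P[br][:,:2].astype(np.float32)),np.median(Z[br]))
    b=cv2.minAreaRect(np.argwhere(br)[:,::-1].astype(np.float32)); A.append((c,b[0])); print(b)
print("bar centre tri",tri(*A[0],*A[1]))
E
```

```text
w3 whole ((468.6446533203125, 315.16815185546875), (47.76591491699219, 165.92152404785156), 83.76892852783203)
 head ((405.60357666015625, 321.77435302734375), (47.0456428527832, 14.39663028717041), 83.06792449951172) 50.37891598046805
 bar ((468.2398376464844, 315.5543212890625), (47.576087951660156, 164.9987335205078), 83.9500961303711) 33.152729850799176
((299.4999694824219, 164.49996948242188), (182.99996948242188, 56.99999237060547), 90.0)
w4 whole ((467.79217529296875, 316.38580322265625), (47.96298599243164, 164.32801818847656), 84.6978530883789)
 head ((405.19573974609375, 322.23931884765625), (46.77915954589844, 14.957437515258789), 84.65277099609375) 50.271338561948625
 bar ((467.83673095703125, 319.4303283691406), (47.800132751464844, 164.64791870117188), 87.0164566040039) 33.145999988801464
((299.0, 229.0), (162.0, 54.0), 90.0)
bar centre tri (array([460.62998964, 314.12453598,  33.14630014]), np.float64(0.008117172629801642))
```

```bash
python3 - <<'E'
from h import *
from workcell import *
R=Rz(174.3)
open_gripper(); movep([467,316,90],R); print("hit",movel([467,316,5],max_speed=100,guard=20))
clamp(); s=read_state(); print(s["time"],s["finger_gap"],s["gripper_force"],s["eef_pos"])
movel([467,316,160],max_speed=150); s=read_state(); print(s["finger_gap"],s["ft_force"])
tag=np.array([611.4,-76.3,6.5]); a=-10; h=np.array([np.cos(np.radians(a)),np.sin(np.radians(a)),0])
win=tag-80*np.sqrt(.5)*h+[0,0,80*np.sqrt(.5)]
t=win-70.6*h-[0,0,19.4-5]; print("win",win,"tcp",t)
movep(t+[0,0,90],Rz(a)); movel(t,max_speed=120)
wait(.2)
for n in ("scene","side","wrist"): np.savez(n+"1.npz",**camera(n))
s=read_state(); print(s["time"],s["eef_pos"],s["tool_rot"][:,0],s["finger_gap"],s["torque"],s["ft_force"])
S,D,W=[load(n+"1") for n in ("scene","side","wrist")]
u,v=proj(S,t).astype(int)
o=np.hstack([cv2.resize(S["image"][140:300,190:400],None,fx=2,fy=2)[:300,:400],cv2.resize(W["image"],(400,300))]); cv2.imwrite("pics/scan.png",o)
E
```

```text
hit False
7.5917 31.97616106856175 59.278446435928345 [467.13696055 316.04301733   5.5059005 ]
32.2872389152898 [ 0.23175217 -0.08158442 -1.76735893]
win [555.69086077 -66.47697568  63.06854249] tcp [486.16343341 -54.21741434  48.66854249]
11.75 [486.32530313 -54.12617317  48.94069028] [ 9.84831051e-01 -1.73515388e-01  4.58889654e-04] 31.907519631714337 [-0.00277515  0.0456388  -0.0353764 ] [-0.2812243   0.22666494 -1.21539051]
```

View pics/scan.png

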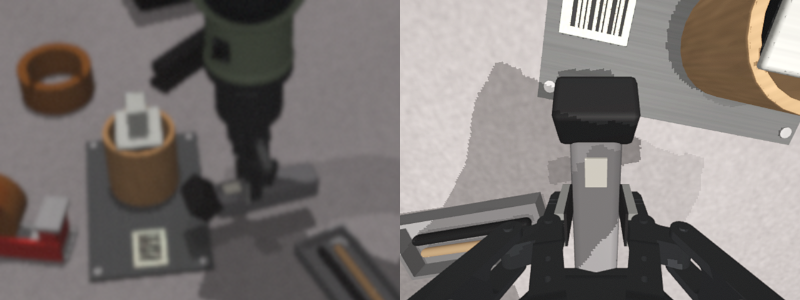

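The scanner sits straight in the fingers and points at the tag (wrist tile: head (597,108), tag (597,15)). I check its actual pose numerically before holding.

```bash
python3 - <<'E'
from h import *
c=load("wrist1");P=cloud(c);X,Y,Z=P[...,0],P[...,1],P[...,2]
a=np.radians(-10);h=np.array([np.cos(a),np.sin(a)]);n=np.array([-h[1],h[0]])
o=np.array([486.33,-54.13]); sx=(P[...,:2]-o)@h; sy=(P[...,:2]-o)@n
for lo,hi,nm in ((20,45,"bar"),(47,75,"head")):
    m=(sx>lo)&(sx<hi)&(abs(sy)<26)&(Z>66)
    A=np.c_[sx[m],sy[m],np.ones(m.sum())]; f=np.linalg.lstsq(A,Z[m],rcond=None)[0]
    print(nm,m.sum(),"z",np.median(Z[m]),"slopes",f[:2],"sy",sy[m].min(),sy[m].max())
m=(sx>40)&(sx<110)&(abs(sy)<30)&(Z>85); print("head",cv2.minAreaRect(np.c_[sx[m],sy[m]].astype(np.float32)),"sx range",np.percentile(sx[m],[0.5,99.5]),np.percentile(Z[m],95))
m=(sx>-20)&(sx<45)&(abs(sy)<17)&(Z>70)&(Z<82); print("bar edges y",np.percentile(sy[m],[.5,99.5]))
E
```

```text
bar 5008 z 76.85093543724926 slopes [-0.05107685 -0.00862412] sy -23.354150858321873 24.26072387280227
head 10583 z 88.82522580944523 slopes [-0.10086498  0.0003492 ] sy -23.644734601614214 24.64241055859733
head ((61.337730407714844, 0.5129814147949219), (48.251014709472656, 23.761972427368164), 89.95034790039062) sx range [50.29386631 71.8945281 ] 93.93797709875966
bar edges y [-16.27490883  16.73467139]
```

```bash
python3 - <<'E'
from h import *
for nm,o,a in (("wrist1",(486.33,-54.13),-10),("w4",(467.2,316),174.3),("w3",(467.2,316),174.3)):
    c=load(nm);P=cloud(c);Z=P[...,2];a=np.radians(a);h=np.array([np.cos(a),np.sin(a)]);n=np.array([-h[1],h[0]])
    sx=(P[...,:2]-o)@h; sy=(P[...,:2]-o)@n
    z0=43.4 if nm=="wrist1" else 0
    for b in range(-80,85,10):
        m=(sx>b)&(sx<b+10)&(abs(sy)<10)&(Z-z0>20)&(Z-z0<60)
        if m.sum()>10: print(nm,b+5,m.sum(),np.round(np.median(Z[m]-z0),2),end=" | ")
    print()
E
```

```text
wrist1 -65 129 33.31 | wrist1 -55 680 33.38 | wrist1 -45 733 33.39 | wrist1 -35 778 33.45 | wrist1 -25 820 33.49 | wrist1 -15 868 33.46 | wrist1 -5 928 33.45 | wrist1 5 1001 33.48 | wrist1 15 982 35.02 | wrist1 25 1140 35.2 | wrist1 35 1299 33.52 | wrist1 45 1009 36.22 | wrist1 55 1322 46.71 | wrist1 65 2011 47.95 | wrist1 75 1878 38.14 | wrist1 85 76 31.51 | 
w4 -75 165 33.31 | w4 -65 169 33.26 | w4 -55 181 33.35 | w4 -45 180 33.47 | w4 -35 191 33.4 | w4 -25 195 33.39 | w4 -15 190 33.49 | w4 -5 204 33.29 | w4 5 211 33.4 | w4 15 211 34.48 | w4 25 212 35.0 | w4 35 245 33.6 | w4 45 211 34.82 | w4 55 208 45.42 | w4 65 296 48.5 | w4 75 299 39.09 | w4 85 46 32.15 | 
w3 -75 191 33.31 | w3 -65 207 33.41 | w3 -55 216 33.3 | w3 -45 212 33.41 | w3 -35 215 33.33 | w3 -25 238 33.45 | w3 -15 238 33.47 | w3 -5 241 33.4 | w3 5 246 33.38 | w3 15 265 34.43 | w3 25 262 34.96 | w3 35 276 33.49 | w3 45 287 35.23 | w3 55 317 45.2 | w3 65 323 48.66 | w3 75 308 38.82 | w3 85 33 32.59 |
```

The held scanner is level and on centre: its profile matches the lying one within 1 mm. I hold, lay it down in the free area near (560,200), then go above the bushing.

```bash
python3 - <<'E'
from h import *
from workcell import *
wait(1.6); p=read_state()["eef_pos"]; R=Rz(-10)
movel([p[0],p[1],150]); movep([560,200,90],R)
movel([560,200,15],max_speed=120); print("guard",movel([560,200,5.2],max_speed=20,guard=8))
s=read_state();print(s["eef_pos"],s["ft_force"]); open_gripper(); wait(.2)
movel([560,200,200],max_speed=250)
np.savez("scene2.npz",**camera("scene"))
R=Rz(-20.8); movep([570.7,-183.8,190],R); wait(.1); np.savez("wrist2.npz",**camera("wrist"))
s=read_state(); print(s["time"],s["finger_gap"],s["ft_force"])
o=np.hstack([cv2.resize(load("scene2")["image"],(400,300)),cv2.resize(load("wrist2")["image"],(400,300))]); cv2.imwrite("pics/placed.png",o)
for t in (.16,-.16):
    X=R.copy(); ax=R[:,0]; T=cv2.Rodrigues(ax*t)[0]@R; print(np.round(inverse_kinematics([570.7,-183.8,120],T),2))
c=load("wrist2");P=cloud(c);X,Y,Z=P[...,0],P[...,1],P[...,2]
nr=np.hypot(X-571,Y+183)<60
for nm,m in (("top",nr&(Z>137)&(Z<145)&(c["image"].min(-1)>90)),("fl",nr&(Z>99)&(Z<107)&(c["image"].min(-1)>90))):
    print(nm,m.sum(),cv2.minAreaRect(P[m][:,:2].astype(np.float32)),np.median(Z[m]))
E
```

```text
guard True
[559.95234607 200.13048199   5.55793661] [-0.63143291  0.10086817  7.83416207]
19.8333 85.2665295154941 [-0.62672332 -1.01165993  0.77218575]
[-0.04  0.66  0.52  1.77 -0.62  0.88 -1.12]
[-0.33  0.73  0.7   1.76 -0.39  0.84 -1.43]
top 2112 ((571.1285400390625, -184.69488525390625), (36.06240463256836, 24.17117691040039), 68.86418151855469) 141.20298729146117
fl 4041 ((571.2764892578125, -184.77325439453125), (67.94093322753906, 55.48014450073242), 69.18620300292969) 101.30640097394536
```

View pics/placed.png

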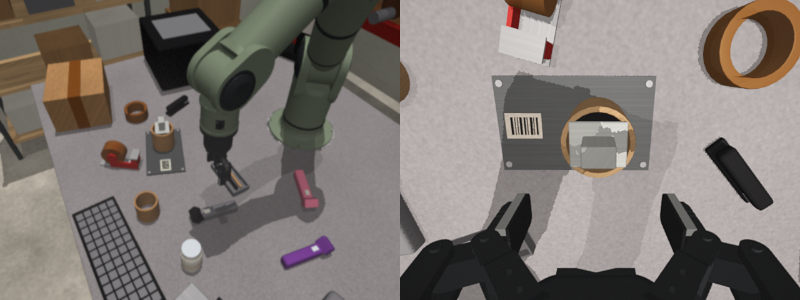

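The scanner lies flat near the tray's end, and the bushing is at (571.1,−184.5). I grip it and make the first two tilts, checking forces and real tilt.

```bash
cat > rock.py <<'E'
from h import *
from workcell import *
import json
C=np.array([571.0,-184.3,0]); R0=Rz(-20.8); ax=R0[:,0]; yd=np.array([-ax[1],ax[0],0])
def save(p,th): json.dump([list(p),th],open("st.json","w"))
def rock(th,yp,speed=14):
    p,t0=json.load(open("st.json")); p=np.array(p)
    piv=C+yd*yp+[0,0,80]; 
    for k in (.5,1):
        t=t0+(th-t0)*k; q=piv+cv2.Rodrigues(ax*(t-t0))[0]@(p-piv)
        movel(q,cv2.Rodrigues(ax*t)[0]@R0,max_speed=speed)
    save(q,th); s=read_state()
    print("th",th,"t",round(s["time"],2),"F",np.round(s["ft_force"],1),"Mx",round(s["torque"]@ax,2),"gap",round(s["finger_gap"],1),"err",np.round(s["eef_pos"]-q,1))
def plane(nm):
    c=camera("wrist"); np.savez(nm+".npz",**c); P=cloud(c); Q=P-C; sx,sy,Z=Q@ax,Q@yd,P[...,2]
    m=(c["image"].min(-1)>90)&(Z>88)&(Z<150)&(sx>16)&(sx<26)&(abs(sy)<40)
    if m.sum()>50:
        A=np.c_[sx[m],sy[m],np.ones(m.sum())]; f=np.linalg.lstsq(A,Z[m],rcond=None)[0]
        g=abs(A@f-Z[m])<2; f=np.linalg.lstsq(A[g],Z[m][g],rcond=None)[0]; print("  flange tilt y %.3f x %.3f z0 %.1f n %d"%(f[1],f[0],f[2],g.sum()))
    pl=(Z>-5)&(Z<16)&(sx>40)&(sx<70)&(sy>-60)&(sy<140)&(c["image"].max(-1)<125)
    if pl.sum()>50:
        A=np.c_[sx[pl],sy[pl],np.ones(pl.sum())]; f=np.linalg.lstsq(A,Z[pl],rcond=None)[0]; print("  plate z",round(float(np.median(Z[pl])),1),"slopes",np.round(f[:2],4))
E
python3 - <<'E'
from rock import *
p=C+[0,0,106]; print("hit",movel(p,max_speed=100,guard=15)); plane("r0")
clamp(); wait(.1); s=read_state(); print(s["finger_gap"],s["gripper_force"],s["ft_force"],s["eef_pos"])
save(p,0.); plane("r1"); rock(.15,-36); plane("r2"); rock(-.15,12); plane("r3")
np.savez("scene3.npz",**camera("scene"))
E
```

```text
hit False
  flange tilt y 0.000 x 0.005 z0 101.2 n 2579
  plate z 5.4 slopes [-0.0061 -0.0048]
34.61598015376397 60.4624342918396 [-2.14508309 -0.03769721  7.05968539] [ 571.02446283 -184.49180427  106.46421873]
  flange tilt y -0.000 x -0.001 z0 101.3 n 2574
  plate z 5.4 slopes [-0.0103 -0.0073]
th 0.15 t 22.33 F [-0.2 -1.7 -0.3] Mx -1.95 gap 34.3 err [ 0.   0.2 -0.3]
  flange tilt y 0.127 x -0.003 z0 105.9 n 2073
  plate z 5.3 slopes [-0.0146 -0.0002]
th -0.15 t 23.43 F [-1.9 -6.5  1.2] Mx -1.48 gap 34.6 err [-0.1 -0.3  0.3]
  flange tilt y -0.131 x -0.012 z0 110.3 n 1324
  plate z 5.5 slopes [-0.0007 -0.0113]
```

The bushing tilts 0.13 rad each way and rises about 4.5 mm per tilt. The plate stays flat and forces are small, so I continue.

```bash
python3 - <<'E'
from rock import *
for th in (.15,-.15,.15,-.15):
    rock(th,-12 if th>0 else 12); plane("r_%d"%(th*100))
E
```

```text
th 0.15 t 24.67 F [-0.3 -0.7 -1.7] Mx -0.7 gap 34.5 err [ 0.2  0.6 -0.2]
  flange tilt y 0.128 x -0.028 z0 113.7 n 1541
  plate z 5.3 slopes [-0.0132 -0.0005]
th -0.15 t 25.92 F [-1.6 -0.5  6.9] Mx -0.87 gap 34.4 err [ 0.3 -0.   0.5]
  flange tilt y -0.129 x -0.054 z0 118.7 n 1140
  plate z 5.5 slopes [-0.0044 -0.0106]
th 0.15 t 27.25 F [2.5 9.8 5.1] Mx 2.92 gap 34.4 err [1.4 2.2 0.8]
  flange tilt y 0.138 x -0.058 z0 122.3 n 1420
  plate z 5.3 slopes [-0.0114 -0.0007]
th -0.15 t 28.65 F [-3.3  1.7 21.3] Mx -0.14 gap 34.0 err [1.  0.  1.5]
  flange tilt y -0.110 x -0.044 z0 126.5 n 782
  plate z 5.4 slopes [-0.0032 -0.0094]
```

It is free: it has risen 25 mm and is now touching the noses from above. I level it and lift slowly.

```bash
python3 - <<'E'
from rock import *
p=np.array(json.load(open("st.json"))[0])
movel((p+[0,0,5]),max_speed=15); print(read_state()["ft_force"])
q=C+[0,0,140]; movel(q,R0,max_speed=20); s=read_state(); print(s["ft_force"],s["finger_gap"]); 
q=C+[0,0,161]; movel(q,R0,max_speed=30,guard=15); wait(.3); s=read_state(); print(s["time"],s["ft_force"],s["torque"],s["eef_pos"],s["finger_gap"])
c=camera("wrist"); np.savez("l1.npz",**c); sd=camera("side"); sc=camera("scene"); np.savez("l1s.npz",**sd); np.savez("l1c.npz",**sc)
P=cloud(c);Q=P-C;sx,sy,Z=Q@ax,Q@yd,P[...,2]; b=c["image"].min(-1)>90
for lo,hi,nm in ((130,175,"flange"),(180,215,"top")):
    m=b&(Z>lo)&(Z<hi)&(abs(sx)<30)&(abs(sy)<36)
    if nm=="flange": m&=(sx>15)
    if m.sum()<30: print(nm,m.sum()); continue
    A=np.c_[sx[m],sy[m],np.ones(m.sum())]; f=np.linalg.lstsq(A,Z[m],rcond=None)[0]
    for _ in range(4): g=abs(A@f-Z[m])<1.5; f=np.linalg.lstsq(A[g],Z[m][g],rcond=None)[0]
    print(nm,g.sum(),m.sum(),np.round(f,3),cv2.minAreaRect(np.c_[sx[m],sy[m]].astype(np.float32)))
pl=(Z>3.5)&(Z<9)&(np.hypot(Q[...,0]-12,Q[...,1]-33)<160)&(c["image"].max(-1)<125)
print("plate",cv2.minAreaRect(P[pl][:,:2].astype(np.float32)))
u,v=proj(sc,q).astype(int);u2,v2=proj(sd,q).astype(int)
cr=lambda im,u,v:cv2.resize(im[v-50:v+70,u-60:u+60],(260,260),interpolation=2)
cv2.imwrite("pics/lift.png",np.hstack([cr(sc["image"],u,v),cr(sd["image"],u2,v2),cv2.resize(c["image"],(280,260))]))
E
```

```text
[ 0.05179107  0.09692221 -1.47679891]
[ 0.17414178  0.50870034 -1.3536098 ] 34.07273083190865
30.9833 [-0.06110604  0.15230394 -1.56706912] [ 0.04209441 -0.03563823 -0.01825077] [ 570.92830017 -184.32036737  160.8916814 ] 34.23468339312087
flange 3359 3613 [-4.40000e-02  0.00000e+00  1.56553e+02] ((21.628931045532227, 0.30626678466796875), (68.04974365234375, 13.230731010437012), 89.99015045166016)
top 4321 6754 [-1.1000e-02  1.0000e-03  1.9564e+02] ((0.3264932632446289, 0.13453292846679688), (24.431133270263672, 61.58314514160156), 0.13687360286712646)
plate ((622.01904296875, -167.0286865234375), (239.56591796875, 233.7354736328125), 69.1794662475586)
```

View pics/lift.png

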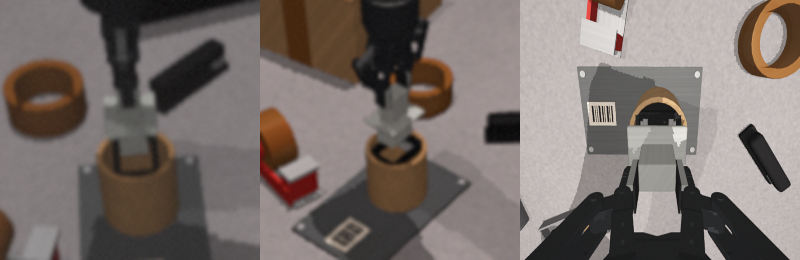

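The bushing is free and held above the mouth, with a 2.5° lean about the stand's y from turning in the pads. I correct that and verify the stand's place.

```bash
python3 - <<'E'
from rock import *
T=cv2.Rodrigues(yd*-0.043)[0]; g=C+[0,0,161+18.7]; q=g+T@(C+[0,0,161]-g)
movel(q,T@R0,max_speed=10); wait(.5); s=read_state(); print(s["time"],s["ft_force"],s["finger_gap"],s["qvel"].round(4))
c=camera("wrist"); P=cloud(c);Q=P-C;sx,sy,Z=Q@ax,Q@yd,P[...,2]; b=c["image"].min(-1)>90
m=b&(Z>145)&(Z<168)&(sx>15)&(sx<30)&(abs(sy)<36); A=np.c_[sx[m],sy[m],np.ones(m.sum())]; f=np.linalg.lstsq(A,Z[m],rcond=None)[0]
for _ in range(4): k=abs(A@f-Z[m])<1.5; f=np.linalg.lstsq(A[k],Z[m][k],rcond=None)[0]
print("flange",k.sum(),f.round(3))
pl=(Z>4)&(Z<9)&(np.hypot(Q[...,0]-12,Q[...,1]-33)<150)&(c["image"].max(-1)<125)
n,l,st,ce=cv2.connectedComponentsWithStats(cv2.morphologyEx(pl.astype(np.uint8),cv2.MORPH_OPEN,np.ones((3,3)))); k=1+np.argmax(st[1:,4])
print("plate",cv2.minAreaRect(P[l==k][:,:2].astype(np.float32)))
c2=load("wrist2");
for nm,cc in (("before",c2),("now",c)):   # tag by brightness on plate, same method both times
    P=cloud(cc);Q=P-C; m=(np.hypot(Q[...,0]-40.4,Q[...,1]-108)<38)&(cc["image"].min(-1)>150)&(P[...,2]<9)
    print(nm,"tag",cv2.minAreaRect(P[m][:,:2].astype(np.float32)),"z",np.median(P[...,2][m]))
    r=(abs(P[...,2]-95)<3)&(np.hypot(Q[...,0],Q[...,1])<55); print("  rim",cv2.minEnclosingCircle(P[r][:,:2].astype(np.float32)),np.median(P[...,2][r]))
# laid-down scanner seen by the scene camera
P=cloud(load("l1c")); m=(P[...,2]>22)&(P[...,2]<60)&(np.hypot(P[...,0]-560,P[...,1]-200)<110); print("scanner",m.sum(),cv2.minAreaRect(P[m][:,:2].astype(np.float32)),np.percentile(P[...,2][m],[50,95]))
E
```

```text
31.8833 [ 0.52675322 -0.05134738 -1.32112812] 34.24671719824078 [-0.0033 -0.002  -0.      0.0006  0.0004  0.0007  0.0004]
flange 3611 [ 8.0000e-03 -1.0000e-03  1.5647e+02]
plate ((589.451904296875, -99.59162902832031), (116.46592712402344, 160.1145782470703), 51.53425216674805)
before tag ((612.147705078125, -76.8933334350586), (56.23851013183594, 39.63445281982422), 69.3965072631836) z 5.930173780627143
  rim ((570.9995727539062, -184.58656311035156), 44.95460891723633) 95.14503882943984
now tag ((611.2243041992188, -77.20549774169922), (57.676090240478516, 40.50891876220703), 68.88127899169922) z 5.895193494227556
  rim ((575.3997192382812, -188.609130859375), 44.29631805419922) 95.2353564221501
scanner 1356 ((550.4513549804688, 198.36688232421875), (187.61878967285156, 72.33697509765625), 2.529299259185791) [33.69797836 47.69204121]
```

The stand is within 1 mm of its place and flat. The bushing is upright (under 0.5°) and still, with its foot about 21 mm above the mouth. The scanner is flat. I hand in.

```bash
python3 -c "
from workcell import *
wait(.3); print(finish_job(), read_state()['time'])"
```

```text
the job is handed in; nothing more can be done
the job is handed in; nothing more can be done
```

The job is handed in at about 32 s of the 58 s allowed: the scanner was held on the tag at 8 cm for about 2 s and laid flat, clear of the stand, then the bushing was rocked free over six tilts (at least 6° each) and is held upright about 21 mm above the core, with the stand flat and within about 1 mm of its place.

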